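Return the bit and unclip the bit cassette

ROBOT

A 6-joint arm with a two-finger parallel gripper is mounted at the origin on the work surface. World frame = base frame: x ahead of the robot, y to its left, z up, the work surface at z = 0. Lengths are in m, angles in rad, forces in N, time in s.
With the tool pointing down it reaches from about 0.275 to 1 m from the base axis. Payload 8.4 kg.
Tool frame: the origin (TCP) lies midway between the tips of the shut fingers; the grasp point (between the pads) lies 19 mm behind it; z points along the fingers, y is the line along which they close (so a half turn about z gives the same grasp; the last joint's range is limited). The gripper opens to 85 mm and grips with 20 to 120 N. Pads are 22 mm wide; open, the fingers measure 114 mm over their backs; the gripper's body (76 mm by 85 mm) begins 54 mm behind the grasp point. The pads swing forward as they close: fully open they stand 13 mm farther back than shut.
Start: joints at [-1.164, 0.353, 1.633, -0, 1.155, -0.002], TCP at [0.248, -0.574, 0.231] pointing down, gripper open.
Joint ranges: [-2.63, 2.63], [-0.92, 2.1], [0.06, 2.66], [-1.3, 4.44], [0, 2.69], [-3.02, 3.02]. Speed limits (rad/s): [2.22, 2.22, 2.79, 3.14, 3.14, 3.14].

INTERFACE

Orientations are given as a unit quaternion [x, y, z, w].
In Python, from workcell import bot, claw, kinematics, optics, ticket, spotter gives the robot as it stands. Calls block until the motion is done:
- bot.reach(position, orientation): joint-space move of the TCP to a pose.
- bot.servo_line(position, ori=None, velocity=0.15): straight line of the TCP; ori=None keeps the orientation; velocity is the mean speed in m/s.
- bot.goto_joints(angles): joint-space move.
- claw.move_gripper(opening, strength=None): finger opening in m; strength is the grip in N (None keeps the last); returns when the fingers have stopped.
- bot.dwell(seconds).
- kinematics.solve_ik(position, orientation): joint angles nearest the present ones, or None.
- optics.read_camera(name): name is "scene" or "top" or "wrist"; returns a dict with "frame" (400x640x3 uint8, red, green, blue), "intrinsics" (3x3 intrinsics, pixels), "view" (4x4, takes a point from world to camera coordinates). Camera axes: x right, y down, z forward; pixel columns grow to the right and rows downward; lengths in m; the calibration is good to about 2 mm. A picture is of the moment at which its call begins. There is no depth.
A pose or a line that the arm cannot do raises bot.IKError and nothing moves.
- ticket.hand_in(): hands the job in; it is judged then, once.
Trained networks look in a picture, given as the dict that the camera call returned (one of the last four; its "shot" number tells which), for a name from the list of things; names that differ only in an ending like _2 or _b are one class to them, and where a whole thing is asked for, a point or a joint stands for the part that bears it (a point fixed in the world has none). Each returns a list of dicts, best first, with "score" (0 to 1); they miss things now and then, are a little off and sometimes report something else, mostly with a low value. They report only what shows in the picture. A call takes as long as a camera call.
- spotter.silhouettes(picture, thing): "mask" (400x640 bool, what is visible of it) and "uv" ([column, row] in pixels, amid what is visible of it).
Readings, each from a call of its own:
- bot.read_time_s(): time.
- bot.read_joint_pos(): joint angles.
- bot.read_joint_vel(): joint speeds.
- bot.read_joint_efforts(): joint torques, N m.
- bot.read_position(): TCP position.
- bot.read_orientation(): TCP orientation.
- bot.read_wrist_force(): force on the tool from outside, world axes, zero at the start.
- bot.read_ft_torque(): the same for the moment, N m.
- bot.read_gripper_width(): finger opening in m.
- bot.read_grip_force(): force on a finger pad.
Only numpy, scipy, OpenCV 4.12 (cv2) and the standard library are available. Lean on these libraries where they do the work, as an engineer would, in place of code of your own. Each camera call takes 0.05 s, during which the arm holds its last target. There are 200 camera calls.

TASK

Take the loose drill bit out of the wooden stand and push it point first, fully home, into the empty hole of the bit cassette while the cassette is still clipped in its dock on the bench. Then squeeze the cassette's two side catches together, draw it straight up out of the dock with its bits, and finish while holding it by the squeezed catches, upright and still, at least 12 cm above where it was seated. Leave the hand plane, the mug and the jar where they are.

Things in the scene. Friction and masses are not known exactly. Their poses are not given: they have to be found in the camera images.
- cassette: Grey bit cassette, about 0.25 kg, clipped upright in the dock. Upper body 84 (x) by 26 mm (y), flat top 78 mm above the origin; lowest 38 mm widened to 44 mm (y). Three bit places along x: at 0 and +28 mm bits are fixed in (only steel collars stand out, 12 mm wide, 22 mm tall); at -28 mm an empty hole. Black catches on its +y and -y sides at x = 0. Origin: centre of its underside, z up.
- cassette_hole (a point): Centre of the mouth of the empty hole, in the cassette's top face (x -28, z 78 mm from its origin). Round hole 10.5 mm in diameter with a 2 mm chamfer, 62 mm deep, vertical.
- catch_left (a joint): Travel (m) of the black catch on the cassette's +y side: 0 released, 0.007 squeezed fully in. Sprung outward, 3 N to start, 7 N fully in. At its foot a barb sits under a lip of the dock, so the cassette comes out only while both catches are squeezed in more than about 6 mm.
- catch_right (a joint): The same for the catch on the cassette's -y side.
- catch_left_pad (a point): Centre of the outer face of the +y catch's finger pad: 24 mm wide (x), 30 mm tall (44 to 74 mm above the cassette's origin), 27 mm out from its mid-plane. Over both pads: 54 mm released, 40 mm squeezed. Beside and below the pads nothing stands higher than 38 mm above the origin.
- catch_right_pad (a point): The same for the -y catch.
- dock: Aluminium dock fixed to the bench: base plate 116 x 86 x 8 mm with a socket of walls up to 34 mm high, outer 107 x 66 mm, open at the top. The cassette stands on the plate, its origin 8 mm above the bench, axes parallel to the dock's, with about 1.5 mm play. Origin: centre of the underside, z up.
- bit: Loose steel drill bit, 40 g, standing point down in the stand: shank 8 mm in diameter and 55 mm long with a tapered point, then a collar 12 mm in diameter and 22 mm tall to take hold of. 77 mm in all. Origin: the point; z runs up to the collar. It may lean by a degree or two.
- bit_collar (a point): Centre of the collar's underside, 55 mm above the bit's point; it rests on the cassette's top face when the bit is fully home.
- stand: Wooden block 75 x 75 x 50 mm, fixed to the bench; a vertical hole 9.5 mm wide and 35 mm deep in the middle of its top holds the bit, with the collar's underside 20 mm above the block's top. Origin: centre of the underside.
- plane: Bystander: small wooden hand plane, 150 x 50 x 70 mm, loose. Origin: centre of the underside.
- mug: Bystander: white mug, 76 mm in diameter and 85 mm tall, loose. Origin: centre of the underside.
- jar: Bystander: amber glass jar with a steel lid, 70 mm in diameter and 80 mm tall, loose. Origin: centre of the underside.

How it is judged:
On the way, in this order (a step that is already met when the one before it is completed fails the run):
1. the bit is fully home in the cassette's empty hole, with the cassette still seated in the dock (distance between bit_collar and cassette_hole below 0.006 m and angle between the z axis of bit and the z axis of cassette, either way round below 0.12 rad and z of cassette in the frame of dock below 0.012 m), for 0.2 s.
2. both side catches are squeezed in (value of joint each of catch_left, catch_right above 0.005 m), for 0.1 s.
At the end, for the whole second after the job is handed in: The cassette is held by the fingers with both catches squeezed in more than 5 mm, its underside at least 118 mm above the dock's underside (12 cm above the seat is 128 mm), clear of the dock, upright within 15 degrees and still; the bit is in its hole with the collar within 8 mm of the mouth (all of step 2 and z of cassette in the frame of dock above 0.118 m and angle between cassette's own z axis and vertical below 0.26 rad and contact force between the fingers and cassette above 3 N and contact force between cassette and dock below 0.1 N and linear speed of cassette below 0.05 m/s and distance between bit_collar and cassette_hole below 0.008 m and angle between the z axis of bit and the z axis of cassette, either way round below 0.15 rad); the arm keeps its last pose, push and grip.
It fails at once if a bystander is moved by more than 3 cm (distance of any of plane, mug, jar from where it was at the start of the episode above 0.03 m).
It also fails if it takes over 61 s, if anything falls off the work surface, if the arm or the gripper's body presses on something with over 40 N, if the wrist force passes 120 N, or if a joint passes its speed limit or range.

## Working session

There is one attempt and no reset: what is moved stays moved. The work goes in short steps, each a Python script; the robot and the scene stay as the last script left them, time stands still between calls to the robot, and variables do not carry over. Pictures are saved under pics/ and viewed, at most 10 in all, crops included, and the job is handed in when it is done.

```bash
ls; mkdir -p pics
python3 - <<'E'
from workcell import bot, claw, kinematics, optics, ticket, spotter
import cv2, numpy as np
for n in ("scene","top","wrist"):
    p=optics.read_camera(n)
    cv2.imwrite(f"pics/{n}0.png",p["frame"][:,:,::-1])
    print(n,np.round(p["intrinsics"],1).tolist(),np.round(p["view"],3).tolist())
    for t in ("cassette","bit","stand","dock","catch_left","cassette_hole","plane","mug","jar"):
        for d in spotter.silhouettes(p,t)[:3]:
            ys,xs=np.nonzero(d["mask"])
            print(t,round(d["score"],2),np.round(d["uv"]),len(xs),xs.min(),xs.max(),ys.min(),ys.max())
print(bot.read_time_s(),bot.read_orientation())
E
```

```text
pics
workcell.py
scene [[471.9, 0.0, 318.9], [0.0, 471.9, 205.5], [0.0, 0.0, 1.0]] [[-0.105, 0.994, 0.007, 0.066], [0.683, 0.077, -0.726, -0.379], [-0.723, -0.072, -0.687, 1.806], [0.0, 0.0, 0.0, 1.0]]
cassette 0.76 [367. 199.] 472 358 375 182 214
cassette 0.52 [166. 187.] 949 148 179 169 206
bit 0.49 [285. 171.] 43 280 283 166 178
bit 0.43 [369. 201.] 503 357 376 182 214
stand 0.58 [282. 183.] 846 265 300 169 201
stand 0.24 [357. 196.] 19 357 359 192 200
dock 0.67 [365. 218.] 535 351 380 195 226
dock 0.39 [280. 183.] 718 265 299 170 199
cassette_hole 0.71 [368. 201.] 564 357 376 180 214
plane 0.72 [286. 257.] 1115 264 305 228 283
mug 0.72 [165. 185.] 1112 147 181 168 207
jar 0.62 [478. 206.] 798 463 492 190 224
top [[402.1, 0.0, 316.4], [0.0, 402.1, 197.6], [0.0, 0.0, 1.0]] [[0.022, -1.0, -0.018, 0.001], [-0.984, -0.019, -0.175, 0.646], [0.175, 0.022, -0.984, 1.267], [0.0, 0.0, 0.0, 1.0]]
cassette 0.57 [281. 220.] 387 272 289 209 235
bit 0.33 [462. 225.] 690 448 480 210 243
stand 0.73 [357. 243.] 586 344 374 229 259
cassette_hole 0.87 [281. 225.] 412 272 289 208 235
plane 0.68 [346. 162.] 604 331 356 142 186
plane 0.39 [185. 224.] 470 173 199 215 236
mug 0.55 [462. 225.] 656 448 478 211 243
jar 0.74 [185. 225.] 462 172 199 215 236
wrist [[351.8, 0.0, 317.2], [0.0, 351.8, 203.2], [0.0, 0.0, 1.0]] [[0.397, -0.918, 0.001, -0.625], [-0.879, -0.38, 0.289, -0.037], [-0.265, -0.116, -0.957, 0.377], [0.0, 0.0, 0.0, 1.0]]
1.5 [ 9.79184069e-01  2.02974279e-01  1.12211667e-05 -1.78245130e-05]
```

```bash
cat > h.py <<'E'
from workcell import bot, claw, kinematics, optics, ticket, spotter
import cv2, numpy as np
def ray(p,uv):
    R=p["view"][:3,:3];t=p["view"][:3,3]
    d=R.T@np.linalg.solve(p["intrinsics"],[uv[0],uv[1],1.]); return -R.T@t,d/np.linalg.norm(d)
def tri(obs):
    A=np.zeros((3,3));b=np.zeros(3)
    for p,uv in obs:
        c,d=ray(p,uv);M=np.eye(3)-np.outer(d,d);A+=M;b+=M@c
    x=np.linalg.solve(A,b)
    return x,[float(np.hypot(*(proj(p,x)-uv))) for p,uv in obs]
def onz(p,uv,z):
    c,d=ray(p,uv);return c+d*(z-c[2])/d[2]
def proj(p,x):
    q=p["intrinsics"]@(p["view"][:3,:3]@np.asarray(x)+p["view"][:3,3]);return q[:2]/q[2]
def save(p,name,box=None,s=1):
    f=p["frame"][:,:,::-1]
    if box: f=f[box[2]:box[3],box[0]:box[1]]
    cv2.imwrite("pics/"+name,cv2.resize(f,None,fx=s,fy=s,interpolation=cv2.INTER_CUBIC))
def down(yaw): # tool z down, tool y axis at yaw+90 (tool x at yaw)
    return [float(np.cos(yaw/2)),float(np.sin(yaw/2)),0.,0.]
E
python3 - <<'E'
from h import *
s=optics.read_camera("scene");t=optics.read_camera("top")
for n,a,b in (("stand",(282,183),(357,243)),("cas",(367,199),(281,222)),("mug",(165,187),(462,225)),("jar",(478,206),(185,225)),("plane",(286,257),(346,162))):
    x,e=tri([(s,a),(t,b)]);print(n,x.round(3),np.round(e,1), onz(t,b,.05).round(3))
a=s["frame"][150:300,130:510];b=t["frame"][130:270,160:500]
a=cv2.resize(a,None,fx=2,fy=2,interpolation=2);b=cv2.resize(b,(760,290),interpolation=2)
cv2.imwrite("pics/a.png",np.vstack([a,b])[:,:,::-1])
E
```

```text
stand [ 0.502 -0.124  0.032] [0.7 0.6] [ 0.501 -0.12   0.05 ]
cas [0.564 0.13  0.049] [0.5 0.5] [0.564 0.129 0.05 ]
mug [ 0.568 -0.466  0.039] [0.4 0.3] [ 0.566 -0.461  0.05 ]
jar [0.549 0.449 0.041] [0.2 0.1] [0.548 0.445 0.05 ]
plane [ 0.779 -0.077  0.018] [2.5 1.9] [ 0.771 -0.082  0.05 ]
```

View pics/a.png

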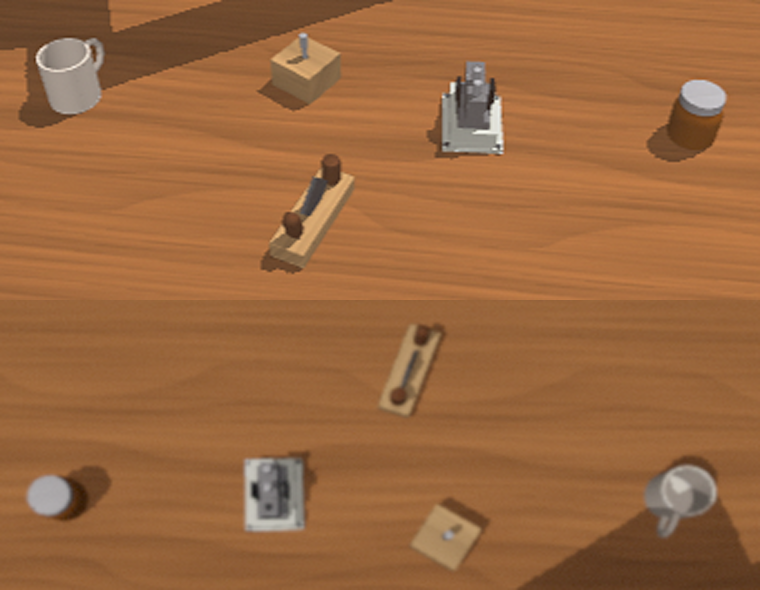

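```bash
cat >> h.py <<'E'
from scipy.spatial.transform import Rotation as Ro
def look(target,h,yaw,off,axis):
    # place the wrist camera so the optical axis passes through target at camera height target+h
    R=Ro.from_quat(down(yaw)); c=np.asarray(target)+R.apply(axis)*(-h/abs(axis[2]))
    p=c-R.apply(off); bot.reach(p.tolist(),down(yaw)); return p
E
python3 - <<'E'
from h import *
p=optics.read_camera("wrist");c,_=ray(p,(0,0))
R=Ro.from_quat(bot.read_orientation())
off=R.inv().apply(c-bot.read_position());ax=R.inv().apply(p["view"][2,:3]);print(off,ax,c)
np.save("off.npy",[off,ax])
def shoot(n,target,h,yaw,dx):
    t=np.array(target)+dx
    look(t,h,yaw,off,ax)
    p=optics.read_camera("wrist");save(p,n+".png")
    print(n,bot.read_time_s(),bot.read_joint_pos())
    for k in ("bit","stand","cassette","cassette_hole","dock","catch_left"):
        for d in spotter.silhouettes(p,k)[:2]:
            ys,xs=np.nonzero(d["mask"]);print(k,round(d["score"],2),np.round(d["uv"]),len(xs),xs.min(),xs.max(),ys.min(),ys.max())
    np.savez(n+".npz",**{k:p[k] for k in("frame","intrinsics","view")})
shoot("s1",(.50,-.122,.07),.25,0.,(0.03,.0,0))
shoot("s2",(.50,-.122,.07),.25,0.,(-0.06,0.,0))
shoot("c1",(.564,.13,.08),.25,0.,(-0.04,0,0))
shoot("c2",(.564,.13,.08),.25,0.,(0.06,0,0))
E
```

```text
[ 7.30436884e-02 -5.67805585e-06 -1.41452677e-01] [-2.88899144e-01  8.07162280e-04  9.57359198e-01] [ 0.31545062 -0.54445937  0.37269914]
s1 3.6333 [-2.28885719e-01  2.90096933e-01  1.85333060e+00 -1.72549949e-04
  9.97900143e-01  1.34272069e+00]
bit 0.9 [324. 244.] 451 316 332 228 260
stand 0.84 [321. 226.] 8494 262 384 163 287
stand 0.42 [325. 243.] 450 316 332 228 260
cassette 0.57 [ 19. 160.] 4133 0 64 96 211
cassette 0.34 [325. 224.] 8630 262 384 162 287
cassette_hole 0.97 [ 22. 159.] 4186 0 65 95 211
cassette_hole 0.43 [ 19. 151.] 1457 0 65 132 172
dock 0.94 [ 58. 141.] 7357 0 99 74 213
s2 4.4333 [-2.72119055e-01  1.57767607e-01  2.02889348e+00  6.47679329e-05
  9.53235928e-01  1.29893812e+00]
bit 0.56 [328. 120.] 280 317 334 114 132
stand 0.92 [320. 115.] 9969 257 390 49 186
cassette 0.78 [ 6. 53.] 1492 0 43 0 88
cassette 0.29 [321. 114.] 9834 257 390 49 186
dock 0.97 [43. 63.] 6129 0 81 0 109
c1 5.8167 [ 2.37890053e-01  2.71969597e-01  1.85375072e+00 -4.54917883e-04
  1.01652634e+00  1.80971166e+00]
bit 0.83 [631. 223.] 291 612 639 217 236
stand 0.65 [594. 210.] 8857 525 639 154 275
cassette 0.79 [315. 147.] 6987 278 355 85 207
cassette 0.59 [628. 227.] 298 612 639 217 237
cassette_hole 0.55 [316. 143.] 7159 277 356 85 207
dock 0.82 [336. 125.] 5833 264 364 66 204
catch_left 0.78 [284. 146.] 620 276 294 125 166
c2 6.65 [2.02288787e-01 4.16846747e-01 1.64038206e+00 6.99086640e-05
 1.08589617e+00 1.77346668e+00]
bit 0.8 [617. 343.] 739 588 639 319 360
stand 0.9 [570. 304.] 7025 509 639 252 352
cassette 0.56 [618. 339.] 694 589 639 320 358
cassette 0.39 [345. 265.] 457 339 352 236 288
cassette_hole 0.92 [320. 264.] 6146 283 353 205 325
dock 0.71 [321. 206.] 5034 269 362 178 303
catch_left 0.64 [289. 264.] 495 283 296 242 289
catch_left 0.16 [315. 263.] 6253 282 352 205 325
```

Run:
```python
import cv2,numpy as np
L=[("s1",(250,400,150,300)),("s2",(250,400,40,190)),("c1",(250,400,60,210)),("c2",(250,400,185,335))]
t=[]
for n,(a,b,c,d) in L:
    f=cv2.imread(f"pics/{n}.png")[c:d,a:b];t.append(cv2.resize(f,(300,300),interpolation=2))
cv2.imwrite("pics/m.png",cv2.resize(np.vstack([np.hstack(t[:2]),np.hstack(t[2:])]),(600,600)))
```

```text
(no output)
```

View pics/m.png

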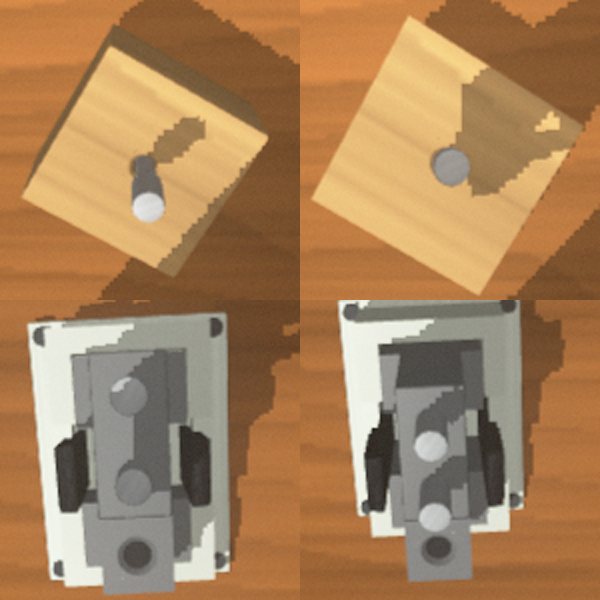

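Run:
```python
from h import *
P={n:dict(np.load(n+".npz")) for n in("s1","s2","c1","c2")}
def dark(p,uv,r=8):
    g=cv2.cvtColor(p["frame"],cv2.COLOR_RGB2GRAY).astype(int);u,v=map(round,uv)
    w=g[v-r:v+r+1,u-r:u+r+1];m=(w<(w.min()+np.median(w))/2).astype(np.uint8)
    n,l,st,ce=cv2.connectedComponentsWithStats(m);k=1+np.argmax(st[1:,4]);return ce[k]+[u-r,v-r],st[k].tolist()
a,b=dark(P["c1"],(318.5,187.5)),dark(P["c2"],(318.5,308.5));print(a,b)
print("hole",tri([(P["c1"],a[0]),(P["c2"],b[0])]))
for n,u,v in(("c28",(314,108.5),(315.5,258)),("c0",(316.5,153.5),(317,293.5))):print(n,tri([(P["c1"],u),(P["c2"],v)]))
print("bit",tri([(P["s1"],(324,253.5)),(P["s2"],(325.5,123.5))]))
for n,q,z in(("c1",a[0],.086),("c2",b[0],.086),("c1",(314,108.5),.108),("c2",(315.5,258),.108),("c1",(316.5,153.5),.108),("c2",(317,293.5),.108),("s1",(324,253.5),.092),("s2",(325.5,123.5),.092)):
    print(n,onz(P[n],q,z).round(4))
# stand hole position & dark
```

```text
(array([318.13740458, 186.70229008]), [2, 1, 13, 13, 131]) (array([318.5       , 308.29411765]), [3, 4, 12, 10, 102])
hole (array([0.53720027, 0.12832583, 0.08315128]), [0.17560963324383314, 0.15777146542264198])
c28 (array([0.59242977, 0.13075032, 0.10585004]), [0.17421971847458267, 0.15380876752598507])
c0 (array([0.56481125, 0.12949163, 0.10647792]), [0.22688404342746493, 0.2010738940075058])
bit (array([ 0.49894803, -0.1276966 ,  0.09056668]), [0.001217671568406179, 0.0013576473280863624])
c1 [0.5379 0.1282 0.086 ]
c2 [0.5391 0.1285 0.086 ]
c1 [0.5925 0.1308 0.108 ]
c2 [0.5935 0.1306 0.108 ]
c1 [0.565  0.1293 0.108 ]
c2 [0.5657 0.1296 0.108 ]
s1 [ 0.4996 -0.1277  0.092 ]
s2 [ 0.499  -0.1277  0.092 ]
```

Run:
```python
from h import *
y=.044
bot.reach([.4992,-.1277,.16],down(y)); claw.move_gripper(.045,40)
bot.servo_line([.4992,-.1277,.0735],velocity=.1)
print(bot.read_position(),bot.read_wrist_force())
claw.move_gripper(0.,40);print(bot.read_gripper_width(),bot.read_grip_force(),bot.read_wrist_force())
bot.servo_line([.4992,-.1277,.18],velocity=.12)
print(bot.read_gripper_width(),bot.read_grip_force(),bot.read_time_s())
p=optics.read_camera("wrist")
for d in spotter.silhouettes(p,"bit")[:2]:
    ys,xs=np.nonzero(d["mask"]);print(d["score"],d["uv"],len(xs),xs.min(),xs.max(),ys.min(),ys.max())
print("tcp px",proj(p,bot.read_position()))
bot.reach([.538,.1283,.175],down(y))
p=optics.read_camera("wrist");save(p,"w1.png",(220,420,150,400),2.4)
np.savez("w1.npz",**{k:p[k] for k in("frame","intrinsics","view")})
tp=bot.read_position();print(tp,bot.read_time_s())
for n,q in(("collar top",tp+[0,0,.0185]),("underside",tp-[0,0,.0035]),("point",tp-[0,0,.0585]),("hole",np.array([.538,.1283,.086]))):print(n,proj(p,q))
```

```text
[ 0.49966068 -0.12781139  0.07398803] [ 0.37811474  1.42830645 -0.0764048 ]
0.009954717168576025 39.0142947435379 [0.19043941 2.12035809 5.02286042]
0.009964228650999957 38.92937779426575 11.0
0.78 [319.6, 265.7] 1515 306 330 224 301
tcp px [316.49762706 268.62791552]
[0.53798193 0.12705358 0.17489278] 12.1667
collar top [317.51072925 290.53313422]
underside [317.39330889 265.01409514]
point [317.2016451  223.35968532]
hole [315.31858221 208.03454366]
```

View pics/w1.png

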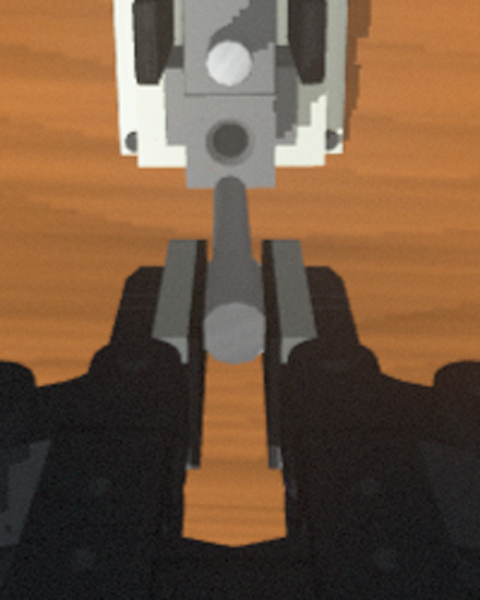

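Run:
```python
from h import *
p=dict(np.load("w1.npz"));bot.dwell(.3);tp=bot.read_position();print(tp,bot.read_wrist_force())
p=optics.read_camera("wrist");save(p,"w2.png",(290,345,180,310),4.6)
pt=onz(p,(315.8,224.2),tp[2]-.0585);print("tip",pt, "hole",onz(p,(316.2,208.7),.086),"coll",onz(p,(317.5,289.2),tp[2]+.0185))
```

```text
[0.5381452  0.1275279  0.17507858] [ 0.76557511 -0.14171212 -0.75522669]
tip [0.53766271 0.12800413 0.11657858] hole [0.53776471 0.12781816 0.086     ] coll [0.53876849 0.12716504 0.19357858]
```

View pics/w2.png

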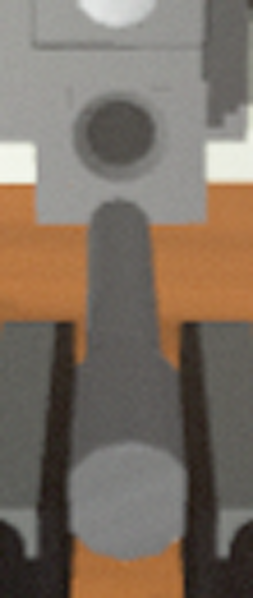

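Run:
```python
from h import *
x,y=.5380,.1290
for z in (.150,.138,.132,.124,.115,.105,.098,.094,.091,.0895):
    bot.servo_line([x,y,z],velocity=.05);f=bot.read_wrist_force()
    print(z,bot.read_position().round(4),f.round(1),bot.read_ft_torque().round(2),round(bot.read_gripper_width(),4))
    if abs(f[2])>15 or np.hypot(f[0],f[1])>12:break
print(bot.read_time_s())
```

```text
0.15 [0.538  0.129  0.1498] [-0.1 -0.2 -0.3] [-0.06 -0.03 -0.02] 0.01
0.138 [0.5378 0.1289 0.1376] [ 0.7 -0.2 -1. ] [-0.1  -0.02  0.05] 0.01
0.132 [0.5378 0.1289 0.1316] [ 0.6 -0.5 -0.2] [-0.13 -0.07  0.01] 0.01
0.124 [0.5377 0.1289 0.1235] [-0.1  0.  -1.1] [-0.04 -0.07  0.  ] 0.0101
0.115 [0.5377 0.1289 0.1145] [ 0.5 -1.2 -0.7] [-0.11 -0.04  0.02] 0.0101
0.105 [0.5377 0.1289 0.1046] [-0.3 -1.  -0.4] [-0.12 -0.04  0.06] 0.0097
0.098 [0.5377 0.1289 0.0976] [ 0.3 -0.5 -1.6] [-0.08 -0.06 -0.  ] 0.0104
0.094 [0.5379 0.129  0.0938] [ 0.8 -0.5 -0.6] [-0.06 -0.04 -0.03] 0.01
0.091 [0.5379 0.129  0.0908] [ 0.5  0.5 -0.8] [-0.04 -0.03  0.03] 0.0104
0.0895 [0.5382 0.1291 0.0901] [-2.1 -0.8  5.7] [-0.12  0.27  0.02] 0.0106
15.8583
```

Run:
```python
from h import *
x,y=.5380,.1290
claw.move_gripper(.035,40);bot.servo_line([x,y,.15],velocity=.12);claw.move_gripper(0.,40)
for z in (.118,.112,.1095,.1085,.1075,.1065,.1055):
    bot.servo_line([x,y,z],velocity=.06);f=bot.read_wrist_force();print(z,bot.read_position().round(4),f.round(1))
    if f[2]>8:break
bot.servo_line([x,y,.15],velocity=.12)
off,ax=np.load("off.npy")
claw.move_gripper(.085)
look((.565,.1295,.09),.25,.044,off,ax)
p=optics.read_camera("wrist");save(p,"w3.png",(240,400,120,280),3.5);print(bot.read_time_s(),bot.read_position())
np.savez("w3.npz",**{k:p[k] for k in("frame","intrinsics","view")})
for k in("catch_left","catch_right"):
    for d in spotter.silhouettes(p,k)[:3]:
        ys,xs=np.nonzero(d["mask"]);print(k,d["score"],d["uv"],len(xs),xs.min(),xs.max(),ys.min(),ys.max())
```

```text
0.118 [0.538  0.129  0.1179] [ 0.1 -0.1 -0.2]
0.112 [0.5378 0.129  0.1118] [ 0.   0.4 -0.2]
0.1095 [0.5379 0.129  0.1094] [-0.5  0.3 -0.8]
0.1085 [0.538  0.129  0.1085] [-0.1 -0.1  0.1]
0.1075 [0.5384 0.1291 0.1079] [-0.1 -0.1  4.5]
0.1065 [0.5387 0.1291 0.1076] [-1.4 -1.1 12.9]
20.9333 [0.56717659 0.12972816 0.19848805]
catch_left 0.86 [289.3, 193.3] 420 282 295 175 215
catch_right 0.98 [345.6, 193.6] 513 339 353 172 216
```

View pics/w3.png

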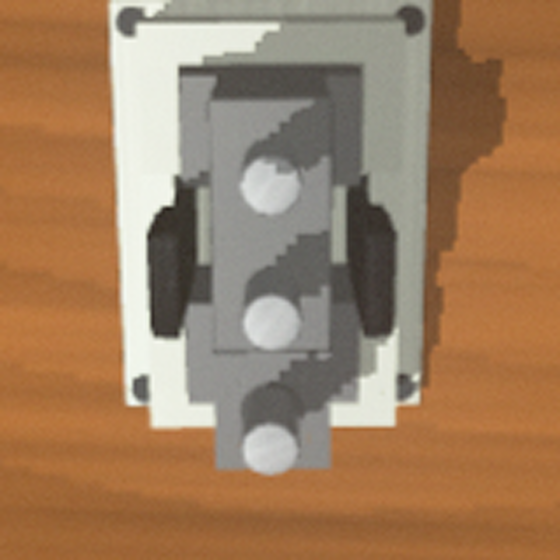

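Run:
```python
from h import *
x,y=.5653,.1297
bot.reach([x,y,.17],down(.044))
for z in(.10,.07,.050):
    bot.servo_line([x,y,z],velocity=.08);f=bot.read_wrist_force();print(z,bot.read_position().round(4),f.round(1))
    if abs(f[2])>6:raise SystemExit
claw.move_gripper(0.,70);bot.dwell(.3)
print("w",bot.read_gripper_width(),bot.read_grip_force(),bot.read_wrist_force().round(1))
for z in(.055,.062,.075,.10):
    bot.servo_line([x,y,z],velocity=.05);f=bot.read_wrist_force();print(z,bot.read_position().round(4),f.round(1),bot.read_gripper_width().round(4))
    if f[2]<-15:break
else:
    bot.servo_line([x,y,.20],velocity=.08)
bot.dwell(.5);print(bot.read_position(),bot.read_wrist_force().round(1),bot.read_grip_force(),bot.read_time_s())
p=optics.read_camera("wrist");q=optics.read_camera("scene")
a=cv2.resize(p["frame"][120:400,220:420],(428,600));b=cv2.resize(q["frame"][110:260,320:413],(372,600))
cv2.imwrite("pics/f.png",np.hstack([a,b])[:,:,::-1])
```

```text
0.1 [0.5657 0.1298 0.1004] [ 0.4  1.2 -0. ]
0.07 [0.5649 0.1296 0.0694] [-0.8  0.6  0.9]
0.05 [0.5648 0.1296 0.0493] [-0.6 -0.1  0.8]
w 0.032782596495276095 68.5264241695404 [-7.3 -1.  23.5]Traceback (most recent call last):
  File "<stdin>", line 10, in <module>
AttributeError: 'float' object has no attribute 'round'
```

Run:
```python
from h import *
print(bot.read_position(),bot.read_wrist_force().round(1),bot.read_ft_torque().round(2),bot.read_gripper_width(),bot.read_grip_force(),bot.read_time_s())
p=optics.read_camera("wrist");q=optics.read_camera("scene")
for d in spotter.silhouettes(p,"catch_left")[:2]+spotter.silhouettes(p,"catch_right")[:2]:
    ys,xs=np.nonzero(d["mask"]);print(d["score"],d["uv"],len(xs),xs.min(),xs.max(),ys.min(),ys.max())
a=cv2.resize(p["frame"][120:400,220:420],(428,600),interpolation=2);b=cv2.resize(q["frame"][150:240,330:386],(372,600),interpolation=2)
cv2.imwrite("pics/e.png",np.hstack([a,b])[:,:,::-1])
```

```text
[0.56532918 0.12969072 0.05508552] [-0.5  0.  -3.6] [-0.01 -0.05  0.02] 0.03237205001915617 71.49829745292664 24.3333
0.9 [277.3, 277.0] 870 266 282 232 334
0.23 [356.7, 275.7] 784 353 370 233 334
0.92 [356.3, 279.0] 782 353 370 235 334
```

View pics/e.png

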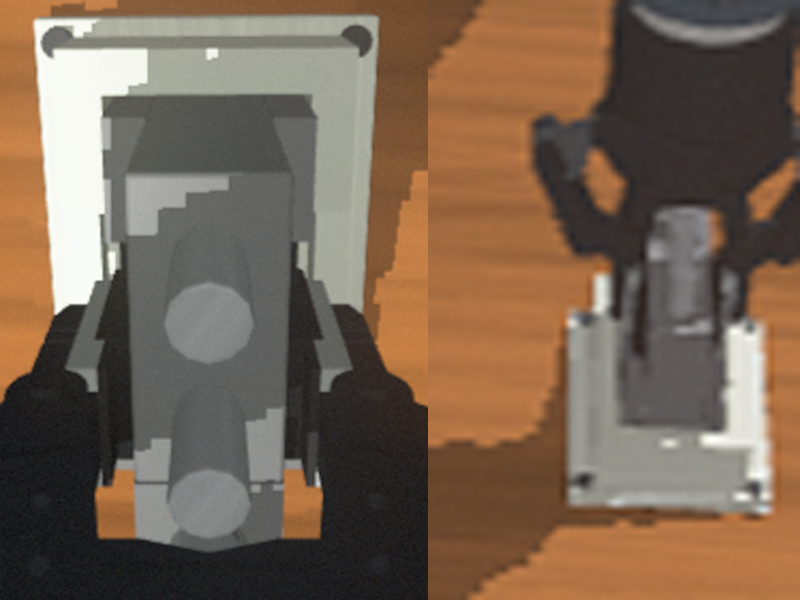

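The picture shows both catches squeezed flat against the body (gripper pads flush either side) and the collars upright. The wrist carries only about the cassette's weight, so the lift continues.

Run:
```python
from h import *
x,y=.5653,.1297
for z in(.062,.075,.10,.21):
    bot.servo_line([x,y,z],velocity=.07);f=bot.read_wrist_force();print(z,bot.read_position().round(4),f.round(1),round(bot.read_gripper_width(),4))
    if f[2]<-18:break
bot.dwell(.7);print(bot.read_position(),bot.read_wrist_force().round(1),bot.read_grip_force(),bot.read_time_s())
p=optics.read_camera("wrist");q=optics.read_camera("scene")
a=cv2.resize(p["frame"][120:400,220:420],(428,600),interpolation=2);b=cv2.resize(q["frame"][80:240,320:419],(372,600),interpolation=2)
cv2.imwrite("pics/f.png",np.hstack([a,b])[:,:,::-1])
```

```text
0.062 [0.5657 0.1298 0.0625] [ 0.7  0.9 -3.3] 0.0324
0.075 [0.5657 0.1298 0.0757] [ 0.3 -0.3 -3.5] 0.0318
0.1 [0.5656 0.1298 0.1005] [ 0.2  0.5 -3.2] 0.0322
0.21 [0.5651 0.1296 0.2095] [-0.7  0.2 -4.1] 0.0318
[0.56529736 0.1296836  0.20998988] [-0.6 -0.3 -3.8] 71.46458387374878 28.05
```

View pics/f.png

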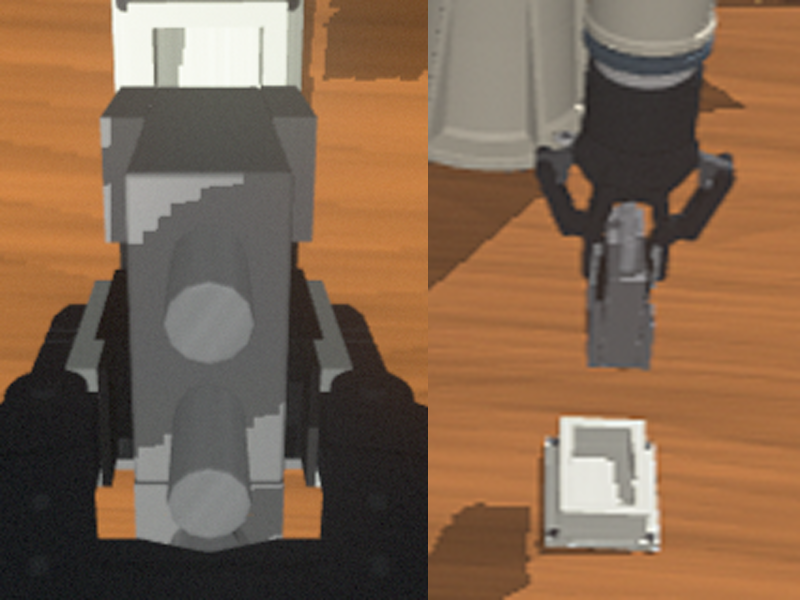

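The picture shows the cassette hanging upright in the fingers, clear of the empty dock and lifted about 16 cm.

```bash
python3 -c "
from h import *
print(ticket.hand_in())"
```

```text
the job is handed in; nothing more can be done
None
```

I pushed the bit fully home in the docked cassette, squeezed both catches and drew the cassette out. I handed the job in at about 28 s of robot time, holding the cassette still and upright about 16 cm above its seat; the hand-in call returned no verdict.

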